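Seal the electrode dry box

ROBOT

A 6-joint arm with a two-finger parallel gripper is mounted at the origin on the work surface. World frame = base frame: x ahead of the robot, y to its left, z up, the work surface at z = 0. Lengths are in m, angles in rad, forces in N, time in s.
With the tool pointing down it reaches from about 0.4 to 0.825 m from the base axis. Payload 7 kg.
Tool frame: the origin (TCP) lies on the centre line of the jaws, within the pads' length; the fingertips stand tip_reach ahead of it and the grasp point (between the pads) is the TCP (tip_reach is the distance from the TCP to the fingertips, in m); z points along the fingers, y is the line along which they close (so a half turn about z gives the same grasp; the last joint's range is limited). The gripper opens to 88 mm and grips with 3 to 60 N. Pads are 19 mm wide; open, the fingers measure 130 mm over their backs; the gripper's body (78 mm by 193 mm) begins 47 mm behind the grasp point.
Start: joints at [-0.947, 0.359, 0.012, 0, -1.224, -0.288], TCP at [0.222, -0.637, 0.246] pointing down, gripper open.
Joint ranges: [-3.07, 3.07], [-1.43, 2.12], [-1.02, 1.25], [-3.03, 1.67], [-3.05, -0], [-3.03, 3.03]. Speed limits (rad/s): [2.39, 2.39, 3.01, 3.14, 3.14, 3.14].

INTERFACE

Orientations are given as [roll, pitch, yaw] about the fixed x, y, z axes, in that order (R = Rz(yaw) Ry(pitch) Rx(roll)).
In Python, from station import get_state, grab_frame, calibration, job_done, find_in, mark_of, tip_reach gives the robot as it stands.
- The arm moves only by the shell command python3 -m handwheel 'ROWS' [OPENING] [FORCE]. ROWS is JSON, a list of rows, each an object with "delta_pos": the shift along the world's x, y, z in units of 30 mm (1.0 is 30 mm), a list of three; "dr": the turn, a rotation vector about the world's x, y, z in degrees, a list of three. In form: [{"delta_pos": [tx, ty, tz], "dr": [rx, ry, rz]}, ...]. A call has 1 to 10 rows; each row shifts and turns the commanded pose from where the row before left it; what a row does not reach is not made up. A row lasts 1/10 s, in which the tool goes at most 50 mm and 8.59 degrees, less where a joint would pass 70% of its speed; a pose out of reach is approached as far as the arm can. A call is refused whole if a number of a shift passes 1 or a number of a turn 8.59, either way. A call with a gripper value outside its range is refused whole. OPENING is the closure, from -1 (fully open) to 1 (shut), set as the call begins (- or left out, the last holds). The fingers move at their own pace and stop on an object; FORCE is the grip in N (left out, the last holds). Time passes only in rows, so rows that do not move let the fingers close. It gives the time, the measured TCP pose, the force, the opening and the grip force at its end, in the units of the state.
- get_state(): the state, without advancing time (a new reading comes with each control period).
- grab_frame(name): name is "side" or "top"; returns the picture (420x560x3 uint8, red, green, blue); there is no depth.
- calibration(name): a dict with "fx", "fy", "cx", "cy" (pixels), "k1" (the pictures are not rectified: a ray, as slopes to the right and down, at radius r is drawn at 1 + k1 r^2 times it, then the intrinsics apply), "extrinsics" (4x4, takes a point from world to camera coordinates). Camera axes: x right, y down, z forward; pixel columns grow to the right and rows downward; lengths in m; the calibration is good to about 2 mm. A picture is of the moment at which its call begins. calibration takes no time and is no camera call.
- job_done(): hands the job in; it is judged then, once.
Trained networks look in the newest picture that a camera, given by its name, has taken for a name from the list of things; names that differ only in an ending like _2 or _b are one class to them, and where a whole thing is asked for, a point or a joint stands for the part that bears it (a point fixed in the world has none). Each returns a list of dicts, best first, with "conf" (0 to 1); they miss things now and then, are a little off and sometimes report something else, mostly with a low value. They report only what shows in the picture. A call takes as long as a camera call. They do not tell look-alikes from the thing itself.
- find_in(camera, query): "location" ([column, row] in pixels, amid what is visible of it).
- mark_of(camera, query): "location" ([column, row] in pixels: a listed point, or the origin of a listed thing).
The state is a dict: "t": time; "q": joint angles; "qd": joint speeds; "joint_efforts": joint torques, N m; "eef_pos": TCP position; "ee_rot": TCP orientation; "force": force on the tool from outside, world axes, zero at the start; "moment": the same for the moment, N m; "width": finger opening in m; "gripper_force": force on a finger pad.
Only numpy, scipy, OpenCV 4.12 (cv2) and the standard library are available. Lean on these libraries where they do the work, as an engineer would, in place of code of your own. Each camera call takes 0.05 s, during which the arm holds its last target. There are 200 camera calls.

TASK

Lay the desiccant cartridge gently, right way up, in the free space of the welding-electrode dry box beside the electrode carton and let go of it. Then set the lid on the box and go round its edge pressing it down point by point, with no more than thumb pressure (never leaning hard on it), until the gasket is fully home and the lid sits flush on the rim all the way round. Leave the can, flange, tube offcut and hammer where they are, and let go of everything at the end.

Things in the scene. Friction and masses are not known exactly. Their poses are not given: they have to be found in the camera images.
- tub: Grey open dry box, fixed on the bench at a new place and yaw each time. Origin: centre of its underside on the bench; x along its long side, z up. Outside 190 x 136 mm at the rim, 174 x 120 mm below; inside 166 x 112 mm; floor 4 mm thick. A brown carton 150 x 28 x 30 mm high (red band) is fixed inside along the +y wall.
- tub_rim (a point): Centre of the box mouth at the hard grey rim, 80 mm above the bench. On the rim lies an orange gasket in 8 stretches (4 corners, 4 mid-sides), standing 8 mm above it at the start (top 88 mm above the bench). Each stretch resists with about 6 N, sinks at most 8 mm until level with the rim, and stays where it was pushed.
- bay (a point): Middle of the free bay for the cartridge, on the box floor (4 mm above the bench), at x = 0, y = -15 mm of the box. The bay is 166 mm along the box's x and 83 mm along its y, between the wall and the carton.
- lid: The loose lid of lid_mid; this origin is the centre of its underside (rib bottom), 22 mm below lid_mid.
- lid_mid (a point): Centre, half-way up, of the loose rigid blue lid: 190 (x) x 136 (y) x 44 mm high, about 0.35 kg, right way up on the bench. From its underside: tapered rib 0 to 10 mm (150 x 96 mm below, 156 x 102 above; enters the box with 5 mm of play a side, either way round), plate 10 to 16 mm, handle 16 to 44 mm. Plate top above the bench: 94 mm when set on the unpressed gasket, 86 mm when fully home.
- lid_handle (a point): Centre of the lid's black bar handle, 30 mm above the lid's underside: 80 mm along the lid's x, 14 mm thick in y, 28 mm high. Eight yellow dots on the plate mark where to press, at x = -82, 0, 82 and y = -55, 0, 55 mm from here (not the middle), one above each gasket stretch. Pressing one place rocks the lid: the far side may rise up to 16 mm until pressed too.
- lid_corner0 (a point): Point on the top face of the lid plate near a corner, at x = +85, y = +58 mm of the lid's own frame; 86 mm above the bench when that corner is home.
- lid_corner1 (a point): Point on the top face of the lid plate near a corner, at x = -85, y = +58 mm of the lid's own frame; 86 mm above the bench when that corner is home.
- lid_corner2 (a point): Point on the top face of the lid plate near a corner, at x = -85, y = -58 mm of the lid's own frame; 86 mm above the bench when that corner is home.
- lid_corner3 (a point): Point on the top face of the lid plate near a corner, at x = +85, y = -58 mm of the lid's own frame; 86 mm above the bench when that corner is home.
- cartridge: The same loose cartridge as cartridge_mid; its origin is the centre of its underside, 29 mm below cartridge_mid.
- cartridge_mid (a point): Centre, half-way up (29 mm above its underside), of the loose desiccant cartridge: silver vented case 130 x 46 x 32 mm high with a black grip rib on top, 70 mm along x, 14 mm thick in y, from 32 to 58 mm above the underside; about 0.32 kg. x along its length, z up. Lies upright on the bench.
- spray_can: Bystander: red spray can, 60 mm across, 165 mm tall, standing; origin at the centre of its underside.
- flange: Bystander: steel flange plate 110 x 110 mm with a 68 mm pipe stub, 56 mm high in all; origin at the centre of its underside.
- offcut: Bystander: square steel tube offcut lying along its x, 130 x 45 x 45 mm; origin at the centre of its underside.
- hammer: Bystander: hammer 200 mm long lying between the robot base and the box, under 60 mm high; origin under the middle of its length, x along the handle.
Not all that is in view belongs to the job. Leave any green or purple look-alike of the cartridge alone.

How it is judged:
By the outcome, as a careful person would: the job done as asked, in the order asked, and still so for the second after the job is handed in, with the robot touching nothing.
It also fails if it takes over 72 s, if anything falls off the work surface, if the arm or the gripper's body presses on something with over 40 N, if the wrist force passes 120 N, or if a joint passes its speed limit or range.

## Working session

There is one attempt and no reset: what is moved stays moved. The work goes in short steps, Python scripts to look and compute and a shell command to move; the robot and the scene stay as the last step left them, time stands still between calls to the robot, and variables do not carry over. Pictures are saved under pics/ and viewed, at most 10 in all, crops included, and the job is handed in when it is done.

```bash
mkdir -p pics; ls; cat > h.py <<'E'
import numpy as np, cv2
from station import *
def pix2w(cam,uv,z):
    c=calibration(cam); E=np.array(c['extrinsics'])
    K=np.array([[c['fx'],0,c['cx']],[0,c['fy'],c['cy']],[0,0,1.]])
    p=cv2.undistortPoints(np.array([[uv]],float),K,np.array([c['k1'],0,0,0,0.]))[0,0]
    R=E[:3,:3];o=-R.T@E[:3,3];d=R.T@np.array([p[0],p[1],1])
    return o+d*(z-o[2])/d[2]
def w2pix(cam,P):
    c=calibration(cam); E=np.array(c['extrinsics'])
    K=np.array([[c['fx'],0,c['cx']],[0,c['fy'],c['cy']],[0,0,1.]])
    return cv2.projectPoints(np.array(P,float).reshape(-1,1,3),cv2.Rodrigues(E[:3,:3])[0],E[:3,3],K,np.array([c['k1'],0,0,0,0.]))[0].reshape(-1,2)
def snap(cam,name):
    f=grab_frame(cam); cv2.imwrite('pics/'+name+'.png',f[...,::-1]); return f
E
python3 - <<'E'
from h import *
s=get_state(); print(s['t'],s['eef_pos'],s['ee_rot'],s['width'],tip_reach)
a=snap('top','top0');b=snap('side','side0')
cv2.imwrite('pics/t0.png',cv2.resize(a,(800,600))[...,::-1])
Z=dict(tub_rim=.08,bay=.004,lid_mid=.022,lid_handle=.03,cartridge_mid=.029,lid_corner0=.016,lid_corner1=.016,lid_corner2=.016,lid_corner3=.016,spray_can=0,flange=0,offcut=0,hammer=0,tub=0,cartridge=0)
for n,z in Z.items():
  for cam in('top','side'):
    for d in mark_of(cam,n)[:3]:
      print(n,cam,round(d['conf'],2),np.round(d['location']),np.round(pix2w(cam,d['location'],z),3))
for cam in ('top','side'):
  c=calibration(cam);E=np.array(c['extrinsics']);print(cam,-E[:3,:3].T@E[:3,3])
E
```

```text
pics
0.0 [ 0.22226927 -0.63685387  0.24461222] [ 3.13989007e+00 -1.37506835e-04 -2.80586192e+00] 0.08770256125727001 0.019
tub_rim top 0.82 [283. 214.] [0.554 0.022 0.08 ]
tub_rim side 0.83 [280. 210.] [0.546 0.026 0.08 ]
bay top 0.56 [288. 221.] [0.544 0.004 0.004]
lid_mid top 0.95 [400. 250.] [ 0.458 -0.347  0.022]
lid_mid side 0.74 [360. 177.] [ 0.437 -0.352  0.022]
lid_mid side 0.41 [353. 179.] [ 0.454 -0.33   0.022]
lid_mid side 0.27 [361. 164.] [ 0.471 -0.435  0.022]
lid_handle top 0.69 [402. 253.] [ 0.447 -0.351  0.03 ]
lid_handle side 0.63 [359. 176.] [ 0.439 -0.346  0.03 ]
cartridge_mid top 0.87 [153. 297.] [0.297 0.413 0.029]
cartridge_mid top 0.73 [191. 173.] [0.689 0.313 0.029]
cartridge_mid top 0.65 [206. 303.] [0.283 0.25  0.029]
cartridge_mid side 0.9 [202. 329.] [0.491 0.512 0.029]
cartridge_mid side 0.75 [255. 296.] [0.437 0.337 0.029]
cartridge_mid side 0.74 [282. 341.] [0.288 0.432 0.029]
lid_corner0 top 0.94 [371. 261.] [ 0.423 -0.255  0.016]
lid_corner0 top 0.92 [398. 284.] [ 0.352 -0.34   0.016]
lid_corner0 top 0.8 [405. 223.] [ 0.544 -0.363  0.016]
lid_corner0 
[... 1468 characters left out ...]
08 -0.29   0.   ]
offcut side 0.95 [292. 171.] [ 0.683 -0.281  0.   ]
hammer top 0.96 [292. 268.] [ 0.399 -0.012  0.   ]
hammer side 0.84 [328. 237.] [ 0.394 -0.021  0.   ]
tub top 0.93 [284. 219.] [0.553 0.016 0.   ]
tub top 0.31 [398. 253.] [ 0.451 -0.344  0.   ]
tub side 0.76 [276. 227.] [0.563 0.024 0.   ]
cartridge top 0.97 [126. 232.] [0.499 0.519 0.   ]
cartridge top 0.95 [184. 249.] [0.449 0.329 0.   ]
cartridge top 0.71 [153. 294.] [0.305 0.419 0.   ]
cartridge side 0.94 [320. 307.] [0.272 0.256 0.   ]
cartridge side 0.8 [252. 302.] [0.446 0.341 0.   ]
cartridge side 0.8 [280. 348.] [0.294 0.437 0.   ]
top [0.25685099 0.03795507 1.67561002]
side [-0.17160183  1.18415843  1.1660985 ]
```

View pictures.

View pics/t0.png

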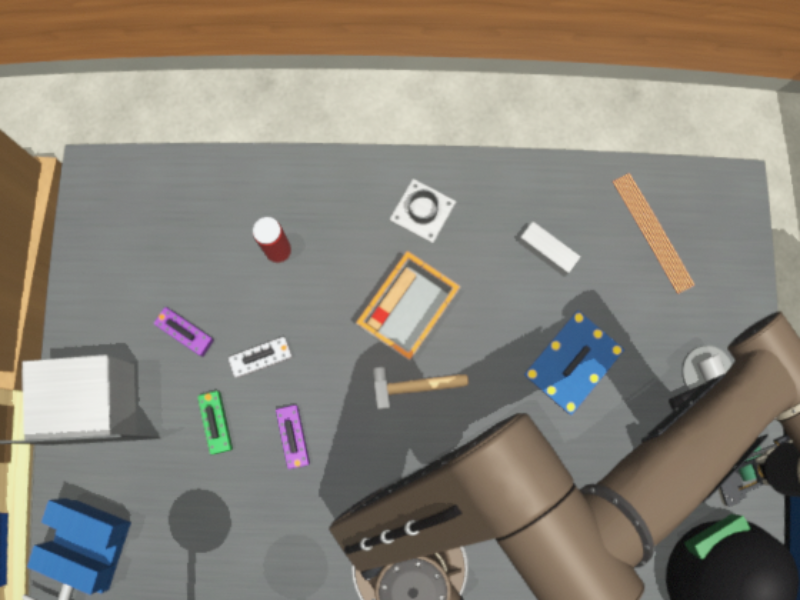

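View pics/side0.png

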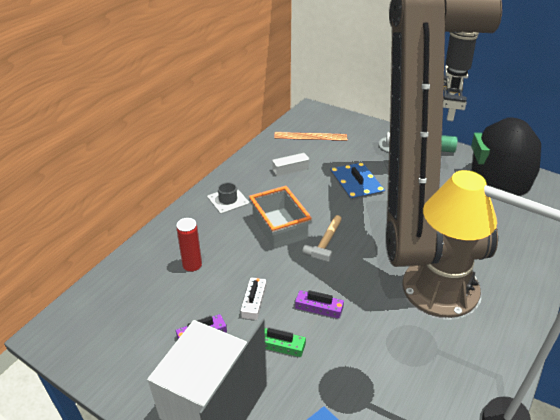

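```bash
cat > seg.py <<'E'
from h import *
def plane(cam,m,z):
    ys,xs=np.nonzero(m); return np.array([pix2w(cam,(x,y),z)[:2] for x,y in zip(xs,ys)])
def hsv(f): return cv2.cvtColor(f,cv2.COLOR_RGB2HSV)
def near(m,uv,r):
    o=np.zeros_like(m); o[int(uv[1])-r:int(uv[1])+r,int(uv[0])-r:int(uv[0])+r]=m[int(uv[1])-r:int(uv[1])+r,int(uv[0])-r:int(uv[0])+r]; return o
def rect(P):
    (c,s,a)=cv2.minAreaRect((P*1000).astype(np.float32)); 
    if s[0]<s[1]: s=s[::-1];a+=90
    return np.round(c,1),np.round(s,1),round((a+90)%180-90,1)
E
python3 - <<'E'
from seg import *
for cam,fn,tub,lid,car in(('top','top0',(286,214),(402,253),(182,250)),('side','side0',(280,207),(358,178),(254,297))):
    f=cv2.imread(f'pics/{fn}.png')[...,::-1].copy();h=hsv(f);H,S,V=[h[...,i].astype(int) for i in range(3)]
    g=near(((H>8)&(H<22)&(S>150)&(V>110)).astype(np.uint8),tub,42)
    print(cam,'gasket',rect(plane(cam,g,.088)))
    c=near(((V<70)).astype(np.uint8),car,14)
    n,l,st,ce=cv2.connectedComponentsWithStats(c); k=1+st[1:,4].argmax() if n>1 else 0
    print('rib',st[k,4],rect(plane(cam,l==k,.058)))
    y=near(((H>22)&(H<36)&(S>90)&(V>100)).astype(np.uint8),lid,42)
    n,l,st,ce=cv2.connectedComponentsWithStats(y)
    P=np.array([pix2w(cam,ce[i],.016)[:2] for i in range(1,n) if st[i,4]>4]);print('dots',np.round(P*1000,0).tolist(),rect(P))
    r=near(((H<6)|(H>174))&(S>150)&(V>80),tub,42);print('band',plane(cam,r,.034).mean(0))
f=cv2.imread('pics/top0.png')
a=cv2.resize(f[210:340,90:240],None,fx=4,fy=4,interpolation=cv2.INTER_CUBIC); cv2.imwrite('pics/crop.png',a)
E
```

```text
top gasket (array([555.5,  14.6]), array([184.1, 132.4]), -33.5)Traceback (most recent call last):
  File "<stdin>", line 8, in <module>
  File "seg.py", line 3, in plane
    ys,xs=np.nonzero(m); return np.array([pix2w(cam,(x,y),z)[:2] for x,y in zip(xs,ys)])
                                          ~~~~~^^^^^^^^^^^^^
  File "h.py", line 4, in pix2w
    c=calibration(cam); E=np.array(c['extrinsics'])
ValueError: time passes only in moves, steps and waits
```

```bash
sed -i '2a import functools\nfrom station import calibration as _c\ncalibration=functools.lru_cache(None)(_c)' h.py
sed -i 's/n>1 else 0/n>1 else 0/' h.py
cat > an0.py <<'E'
from seg import *
for cam,fn,tub,lid,car in(('top','top0',(286,214),(402,253),(182,250)),('side','side0',(280,207),(358,178),(254,297))):
    f=cv2.imread(f'pics/{fn}.png')[...,::-1].copy();h=hsv(f);H,S,V=[h[...,i].astype(int) for i in range(3)]
    g=near(((H>8)&(H<22)&(S>150)&(V>110)).astype(np.uint8),tub,42)
    print(cam,'gasket',rect(plane(cam,g,.088)))
    c=near(((V<70)).astype(np.uint8),car,14)
    n,l,st,ce=cv2.connectedComponentsWithStats(c); k=1+st[1:,4].argmax()
    print('rib',st[k,4],rect(plane(cam,l==k,.058)))
    y=near(((H>22)&(H<36)&(S>90)&(V>100)).astype(np.uint8),lid,42)
    n,l,st,ce=cv2.connectedComponentsWithStats(y)
    P=np.array([pix2w(cam,ce[i],.016)[:2] for i in range(1,n) if st[i,4]>4]);print('dots',np.round(P*1000,0).tolist(),rect(P))
    r=near((((H<6)|(H>174))&(S>150)&(V>80)).astype(np.uint8),tub,42);print('band',plane(cam,r,.034).mean(0))
f=cv2.imread('pics/top0.png')
a=cv2.resize(f[210:340,90:240],None,fx=4,fy=4,interpolation=cv2.INTER_CUBIC); cv2.imwrite('pics/crop.png',a)
E
python3 an0.py
```

```text
top gasket (array([555.5,  14.6]), array([184.1, 132.4]), -33.5)Traceback (most recent call last):
  File "an0.py", line 7, in <module>
    n,l,st,ce=cv2.connectedComponentsWithStats(c); k=1+st[1:,4].argmax()
                                                       ~~~~~~~~~~~~~~~^^
ValueError: attempt to get argmax of an empty sequence
```

```bash
python3 - <<'E'
s=open('an0.py').read()
a=s.index("    c=near(");b=s.index("    y=near(")
s=s[:a]+'''    w=near(((V>140)&(S<60)).astype(np.uint8),car,30); hull=cv2.convexHull(np.argwhere(w)[:,::-1].astype(np.int32))
    m=np.zeros_like(w);cv2.fillConvexPoly(m,hull,1);print('case',rect(plane(cam,m,.032)))
    c=((m>0)&(V<115)).astype(np.uint8);n,l,st,ce=cv2.connectedComponentsWithStats(c);k=1+st[1:,4].argmax()
    print('rib',st[k,4],V[m>0].min(),rect(plane(cam,l==k,.058)))
'''+s[b:]
open('an0.py','w').write(s)
E
python3 an0.py
```

```text
top gasket (array([555.5,  14.6]), array([184.1, 132.4]), -33.5)
case (array([441.2, 336.8]), array([149. ,  54.1]), -68.0)
rib 96 74 (array([444.5, 329.9]), array([66.2, 15.4]), -66.7)
dots [[548.0, -364.0], [513.0, -406.0], [485.0, -312.0], [477.0, -448.0], [422.0, -258.0], [414.0, -395.0], [387.0, -301.0], [352.0, -343.0]] (array([ 449.6, -353.2]), array([164.7, 110.1]), -40.1)
band [0.54059603 0.07297991]
side gasket (array([551. ,  23.1]), array([188.7, 134.1]), -33.5)
case (array([443.5, 341.1]), array([223.9, 174.6]), -58.1)
rib 110 15 (array([436.6, 348.3]), array([80.1, 16.2]), -68.4)
dots [[475.0, -443.0], [512.0, -400.0], [547.0, -359.0], [412.0, -388.0], [482.0, -307.0], [349.0, -337.0], [385.0, -294.0], [421.0, -254.0]] (array([ 448. , -347.5]), array([165.4, 111.1]), -40.4)
band nanan0.py:13: RuntimeWarning: Mean of empty slice.
  r=near((((H<6)|(H>174))&(S>150)&(V>80)).astype(np.uint8),tub,42);print('band',plane(cam,r,.034).mean(0))
  ret = ret.dtype.type(ret / rcount)
```

View pics/crop.png

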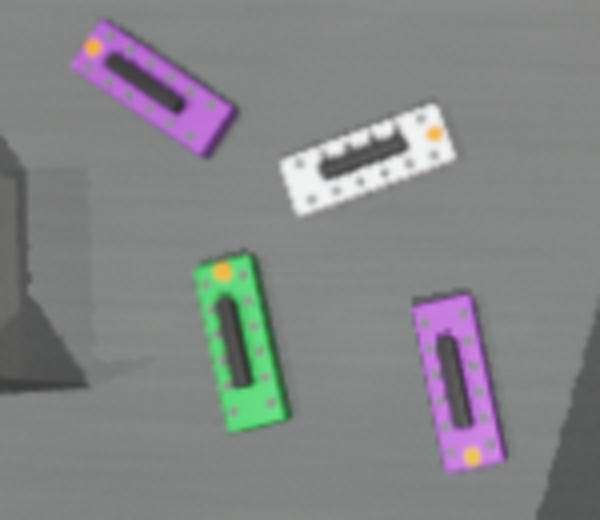

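Candidates in the top picture (560 px wide): silver (182,250), purple (128,232) and (205,305), green (150,295). Only the silver case with the black rib fits the description, and the crop confirms it. The box is at about (555,15) mm with yaw -33.5° (carton on its +y side), the lid at (449,-352) with yaw -40°, and the cartridge at (443,333) with yaw -67°. I'll go above the cartridge and look again there.

```bash
python3 -m handwheel '[{"delta_pos":[1,1,0],"dr":[0,0,8.5]},{"delta_pos":[1,1,0],"dr":[0,0,8.5]},{"delta_pos":[1,1,0],"dr":[0,0,8.5]},{"delta_pos":[1,1,0],"dr":[0,0,8.5]},{"delta_pos":[1,1,0],"dr":[0,0,8.5]},{"delta_pos":[1,1,0],"dr":[0,0,8.5]},{"delta_pos":[1,1,0],"dr":[0,0,8.5]},{"delta_pos":[1,1,0],"dr":[0,0,8.5]},{"delta_pos":[0.5,1,0],"dr":[0,0,8.5]},{"delta_pos":[0,1,0],"dr":[0,0,8.5]}]' -1
python3 -m handwheel '[{"delta_pos":[0,1,0],"dr":[0,0,8.5]},{"delta_pos":[0,1,0],"dr":[0,0,0]},{"delta_pos":[0,1,0],"dr":[0,0,0]},{"delta_pos":[0,1,0],"dr":[0,0,0]},{"delta_pos":[0,1,0],"dr":[0,0,0]},{"delta_pos":[0,1,0],"dr":[0,0,0]},{"delta_pos":[0,1,0],"dr":[0,0,0]},{"delta_pos":[0,1,0],"dr":[0,0,0]},{"delta_pos":[0,1,0],"dr":[0,0,0]},{"delta_pos":[0,1,0],"dr":[0,0,0]}]'
python3 -m handwheel '[{"delta_pos":[0,1,0],"dr":[0,0,0]},{"delta_pos":[0,1,0],"dr":[0,0,0]},{"delta_pos":[0,1,0],"dr":[0,0,0]},{"delta_pos":[0,1,0],"dr":[0,0,0]},{"delta_pos":[0,1,0],"dr":[0,0,0]},{"delta_pos":[0,1,0],"dr":[0,0,0]},{"delta_pos":[0,1,0],"dr":[0,0,0]},{"delta_pos":[0,0,0],"dr":[0,0,0]}]'
```

```text
t: 2.6
eef_pos: [0.4792, -0.3358, 0.2451]
ee_rot: [3.141, -0.0, -1.315]
force: [0.9, 0.9, -0.7]
width: 0.0874
gripper_force: 0.0
t: 3.6
eef_pos: [0.4773, -0.0361, 0.2459]
ee_rot: [-3.141, -0.0, -1.174]
force: [0.9, -0.2, 0.1]
width: 0.0874
gripper_force: 0.0
t: 4.4
eef_pos: [0.4776, 0.1755, 0.2456]
ee_rot: [-3.141, 0.0, -1.171]
force: [-0.2, 0.4, -0.3]
width: 0.0879
gripper_force: 0.0
```

```bash
python3 -m handwheel '[{"delta_pos":[-0.2,1,0],"dr":[0,0,0]},{"delta_pos":[-0.2,1,-0.5],"dr":[0,0,0]},{"delta_pos":[-0.2,1,-0.7],"dr":[0,0,0]},{"delta_pos":[-0.2,1,-0.8],"dr":[0,0,0]},{"delta_pos":[-0.2,1,-0.8],"dr":[0,0,0]},{"delta_pos":[-0.13,0.25,-0.8],"dr":[0,0,0]},{"delta_pos":[0,0,0],"dr":[0,0,0]}]'
python3 - <<'E'
from seg import *
p=np.array(get_state()['eef_pos']);tip=p-[0,0,tip_reach];print(p)
fs=[]
for cam in('top','side'):
    f=snap(cam,cam+'1')
    a=np.radians(23);d=np.array([np.cos(a),np.sin(a),0])*.044
    q=w2pix(cam,[tip+d,tip-d,tip]);print(cam,q.round(1).tolist())
    for o in q[:2]: cv2.circle(f,tuple(o.round().astype(int)),0,(255,0,0),-1)
    # predicted rib top outline for (443,333,-67)
    for c,col in(((.4445,.330),(0,255,0)),((.438,.345),(0,0,255))):
        b=np.radians(-67.);u=np.array([np.cos(b),np.sin(b)]);v=np.array([-u[1],u[0]])
        R=[[*(np.array(c)+.035*i*u+.007*j*v),.058] for i,j in((1,1),(1,-1),(-1,-1),(-1,1))]
        for o in w2pix(cam,R): cv2.circle(f,tuple(o.round().astype(int)),0,col,-1)
    c=q[2].astype(int);x,y=max(c[0]-40,0),max(c[1]-40,0);fs.append(cv2.resize(f[y:y+80,x:x+80],(400,400),interpolation=cv2.INTER_NEAREST))
cv2.imwrite('pics/c1.png',np.hstack(fs)[...,::-1])
E
```

```text
t: 5.1
eef_pos: [0.4418, 0.3294, 0.1344]
ee_rot: [3.136, -0.003, -1.173]
force: [-0.3, -0.3, -0.9]
width: 0.0877
gripper_force: 0.0
[0.44179424 0.32939682 0.13440425]
top [[171.9, 233.1], [182.2, 260.9], [177.0, 247.0]]
side [[238.1, 269.9], [269.9, 273.4], [253.9, 271.7]]
```

View pics/c1.png

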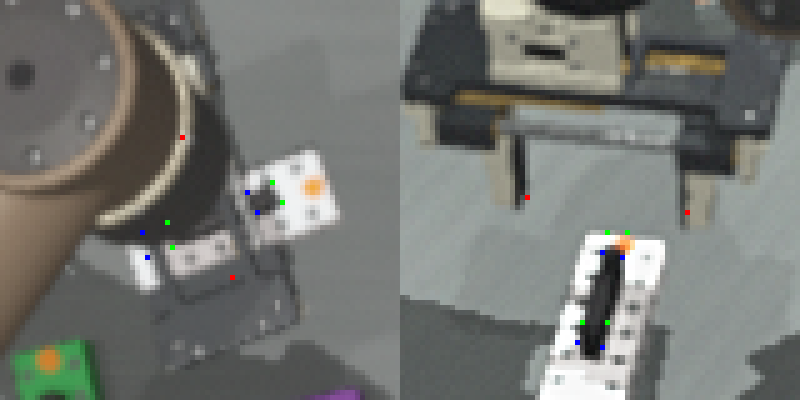

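```bash
python3 - <<'E'
from seg import *
for d in((0,0),(.8,-2.5)):
    print(d,'rib',pix2w('side',(253.8+d[0],291.4+d[1]),.058).round(4),
     'lid',pix2w('side',w2pix('side',[.448,-.3475,.016])[0]+d,.016).round(4),
     'tub',pix2w('side',w2pix('side',[.551,.0231,.088])[0]+d,.088).round(4))
E
```

```text
(0, 0) rib [0.433  0.3468 0.058 ] lid [ 0.448  -0.3475  0.016 ] tub [0.551  0.0231 0.088 ]
(0.8, -2.5) rib [0.4363 0.3378 0.058 ] lid [ 0.4523 -0.3636  0.016 ] tub [0.5556 0.0107 0.088 ]
```

```bash
python3 -m handwheel '[{"delta_pos":[0,0.15,-1],"dr":[0,0,0]},{"delta_pos":[0,0,-0.9],"dr":[0,0,0]},{"delta_pos":[0,0,-0.5],"dr":[0,0,0]},{"delta_pos":[0,0,-0.2],"dr":[0,0,0]},{"delta_pos":[0,0,0],"dr":[0,0,0]}]'
python3 -m handwheel '[{"delta_pos":[0,0,0],"dr":[0,0,0]},{"delta_pos":[0,0,0],"dr":[0,0,0]},{"delta_pos":[0,0,0],"dr":[0,0,0]},{"delta_pos":[0,0,0],"dr":[0,0,0]},{"delta_pos":[0,0,0],"dr":[0,0,0]},{"delta_pos":[0,0,0],"dr":[0,0,0]},{"delta_pos":[0,0,0],"dr":[0,0,0]},{"delta_pos":[0,0,0],"dr":[0,0,0]}]' 1 25
```

```text
t: 5.7
eef_pos: [0.4441, 0.3344, 0.0603]
ee_rot: [-3.141, 0.0, -1.175]
force: [0.8, 0.2, 0.0]
width: 0.0875
gripper_force: 0.0
t: 6.5
eef_pos: [0.4435, 0.3347, 0.0595]
ee_rot: [3.141, -0.0, -1.174]
force: [-0.9, -0.9, -0.0]
width: 0.0289
gripper_force: 0.0
```

```bash
python3 -m handwheel '[{"delta_pos":[0,0,-0.12],"dr":[0,0,0]},{"delta_pos":[0,0,0],"dr":[0,0,0]},{"delta_pos":[0,0,0],"dr":[0,0,0]},{"delta_pos":[0,0,0],"dr":[0,0,0]},{"delta_pos":[0,0,0],"dr":[0,0,0]}]'
python3 -m handwheel '[{"delta_pos":[0,0,0.5],"dr":[0,0,0]},{"delta_pos":[0,0,1],"dr":[0,0,0]},{"delta_pos":[0,0,1],"dr":[0,0,0]},{"delta_pos":[0,0,1],"dr":[0,0,0]},{"delta_pos":[0,0,0],"dr":[0,0,0]}]'
python3 - <<'E'
from seg import *
f=snap('side','s2');p=get_state()['eef_pos'];c=w2pix('side',[p])[0].astype(int)
cv2.imwrite('pics/c2.png',cv2.resize(f[c[1]-40:c[1]+50,c[0]-60:c[0]+60],None,fx=5,fy=5,interpolation=cv2.INTER_CUBIC)[...,::-1])
E
```

```text
t: 7.0
eef_pos: [0.4433, 0.3344, 0.0556]
ee_rot: [3.141, -0.0, -1.174]
force: [0.3, 0.6, -3.2]
width: 0.0139
gripper_force: 24.9
t: 7.5
eef_pos: [0.4451, 0.3366, 0.1653]
ee_rot: [-3.135, 0.003, -1.173]
force: [0.5, 1.0, -2.9]
width: 0.0138
gripper_force: 24.9
```

View pics/c2.png

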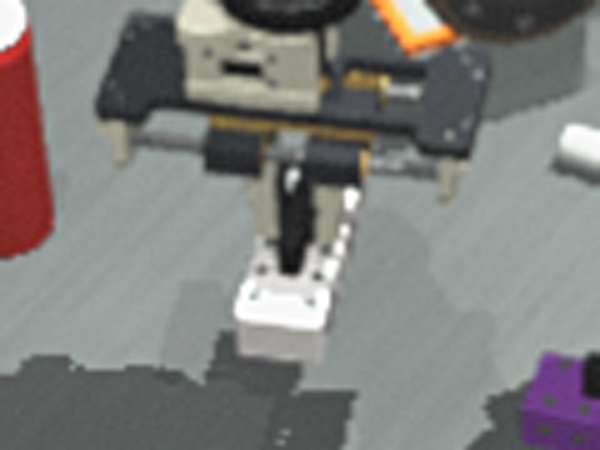

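```bash
python3 -m handwheel '[{"delta_pos":[0.28,-0.93,0.1],"dr":[0,0,2.8]},{"delta_pos":[0.28,-0.93,0.1],"dr":[0,0,2.8]},{"delta_pos":[0.28,-0.93,0.1],"dr":[0,0,2.8]},{"delta_pos":[0.28,-0.93,0.1],"dr":[0,0,2.8]},{"delta_pos":[0.28,-0.93,0],"dr":[0,0,2.8]},{"delta_pos":[0.28,-0.93,0],"dr":[0,0,2.8]},{"delta_pos":[0.28,-0.93,0],"dr":[0,0,2.8]},{"delta_pos":[0.28,-0.93,0],"dr":[0,0,2.8]},{"delta_pos":[0.28,-0.93,0],"dr":[0,0,2.8]},{"delta_pos":[0.28,-0.93,0],"dr":[0,0,2.8]}]'
python3 -m handwheel '[{"delta_pos":[0.28,-0.93,0],"dr":[0,0,2.8]},{"delta_pos":[0.28,-0.93,0],"dr":[0,0,2.8]},{"delta_pos":[0,0,0],"dr":[0,0,0]},{"delta_pos":[0,0,0],"dr":[0,0,0]}]'
python3 - <<'E'
from seg import *
p=np.array(get_state()['eef_pos']);fs=[]
for cam in('top','side'):
    f=snap(cam,cam+'3');c=w2pix(cam,[p])[0].astype(int)
    x,y=c[0]-45,c[1]-35;fs.append(cv2.resize(f[y:y+90,x:x+80],(400,450),interpolation=cv2.INTER_CUBIC))
cv2.imwrite('pics/c3.png',np.hstack(fs)[...,::-1])
E
```

```text
t: 8.55
eef_pos: [0.5267, 0.0543, 0.1714]
ee_rot: [3.14, 0.002, -0.683]
force: [1.3, -0.8, -4.2]
width: 0.0141
gripper_force: 25.0
t: 8.95
eef_pos: [0.5434, -0.0009, 0.1713]
ee_rot: [3.14, 0.002, -0.59]
force: [-0.5, 1.0, -3.6]
width: 0.0139
gripper_force: 25.0
```

View pics/c3.png

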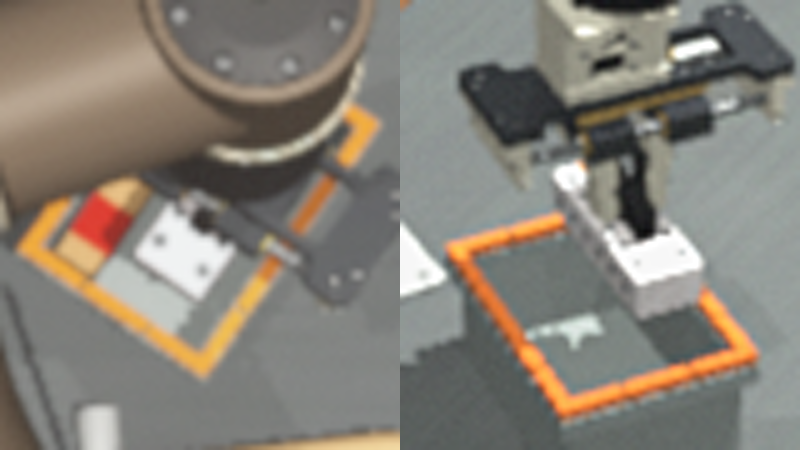

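```bash
python3 -m handwheel '[{"delta_pos":[0.1,0.07,-0.8],"dr":[0,0,0.3]},{"delta_pos":[0,0,-0.9],"dr":[0,0,0]},{"delta_pos":[0,0,-0.9],"dr":[0,0,0]},{"delta_pos":[0,0,-0.6],"dr":[0,0,0]},{"delta_pos":[0,0,-0.25],"dr":[0,0,0]},{"delta_pos":[0,0,-0.12],"dr":[0,0,0]},{"delta_pos":[0,0,0],"dr":[0,0,0]}]'
python3 -m handwheel '[{"delta_pos":[0,0,-0.05],"dr":[0,0,0]},{"delta_pos":[0,0,-0.04],"dr":[0,0,0]},{"delta_pos":[0,0,0],"dr":[0,0,0]}]'
```

```text
t: 9.75
eef_pos: [0.5476, 0.0025, 0.0661]
ee_rot: [-3.141, -0.0, -0.582]
force: [0.7, -0.1, -3.6]
width: 0.0138
gripper_force: 25.0
t: 10.05
eef_pos: [0.5475, 0.0021, 0.0637]
ee_rot: [-3.141, -0.001, -0.582]
force: [0.4, -0.6, -3.9]
width: 0.0137
gripper_force: 25.0
```

```bash
python3 -m handwheel '[{"delta_pos":[0,0,-0.05],"dr":[0,0,0]},{"delta_pos":[0,0,-0.05],"dr":[0,0,0]},{"delta_pos":[0,0,0],"dr":[0,0,0]}]'
python3 -m handwheel '[{"delta_pos":[0,0,-0.03],"dr":[0,0,0]},{"delta_pos":[0,0,0],"dr":[0,0,0]}]'
```

```text
t: 10.35
eef_pos: [0.5472, 0.0019, 0.06]
ee_rot: [3.141, 0.0, -0.582]
force: [-0.6, -1.0, -4.4]
width: 0.0133
gripper_force: 25.0
t: 10.55
eef_pos: [0.5474, 0.002, 0.0594]
ee_rot: [-3.142, -0.0, -0.582]
force: [-0.1, -0.5, -1.8]
width: 0.0142
gripper_force: 25.0
```

```bash
python3 -m handwheel '[{"delta_pos":[0,0,-0.02],"dr":[0,0,0]},{"delta_pos":[0,0,0],"dr":[0,0,0]},{"delta_pos":[0,0,0],"dr":[0,0,0]}]' 0.35
python3 -m handwheel '[{"delta_pos":[0,0,0.3],"dr":[0,0,0]},{"delta_pos":[0,0,1],"dr":[0,0,0]},{"delta_pos":[0,0,1],"dr":[0,0,0]},{"delta_pos":[0,0,1],"dr":[0,0,0]},{"delta_pos":[0,-1,0.2],"dr":[0,0,-1.3]},{"delta_pos":[-0.3,-1,0.2],"dr":[0,0,-1.3]},{"delta_pos":[-0.3,-1,0.2],"dr":[0,0,-1.3]},{"delta_pos":[-0.3,-1,0],"dr":[0,0,-1.3]},{"delta_pos":[-0.3,-1,0],"dr":[0,0,-1.3]},{"delta_pos":[-0.3,-1,0],"dr":[0,0,0]}]'
```

```text
t: 10.85
eef_pos: [0.5476, 0.0021, 0.0589]
ee_rot: [-3.141, -0.001, -0.582]
force: [-0.2, 0.1, 0.2]
width: 0.027
gripper_force: 0.0
t: 11.85
eef_pos: [0.5019, -0.1791, 0.1767]
ee_rot: [-3.141, -0.001, -0.696]
force: [0.6, 0.5, 0.1]
width: 0.0285
gripper_force: 0.0
```

```bash
python3 - <<'E'
from seg import *
f=snap('top','top4');g=snap('side','side4')
h=hsv(f);H,S,V=[h[...,i].astype(int) for i in range(3)]
o=near(((H>8)&(H<22)&(S>150)&(V>110)).astype(np.uint8),(286,214),42);print('gasket',rect(plane('top',o,.088)))
for n,z in(('lid_handle',.03),('lid_mid',.022),('cartridge_mid',.033)):
  for cam in('top','side'):
    for d in mark_of(cam,n)[:3]: print(n,cam,round(d['conf'],2),np.round(pix2w(cam,d['location'],z),3))
a=cv2.resize(f[170:290,245:445],(800,480),interpolation=cv2.INTER_CUBIC)
cv2.imwrite('pics/c4.png',a[...,::-1])
E
```

```text
gasket (array([579.4,  67.7]), array([193.8,  65.4]), -15.2)
lid_handle top 0.97 [ 0.447 -0.352  0.03 ]
lid_handle side 0.78 [ 0.436 -0.329  0.03 ]
lid_handle side 0.35 [ 0.431 -0.312  0.03 ]
lid_mid top 0.87 [ 0.456 -0.343  0.022]
lid_mid top 0.24 [ 0.45  -0.352  0.022]
lid_mid side 0.93 [ 0.447 -0.331  0.022]
cartridge_mid top 0.69 [0.281 0.259 0.033]
cartridge_mid top 0.69 [0.297 0.419 0.033]
cartridge_mid side 0.9 [0.288 0.429 0.033]
cartridge_mid side 0.78 [0.273 0.263 0.033]
cartridge_mid side 0.63 [0.49  0.505 0.033]
```

View pics/c4.png

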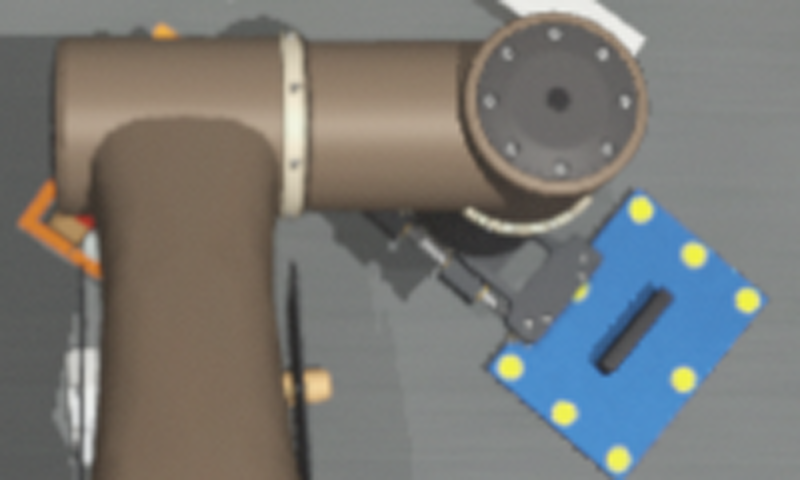

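```bash
python3 -m handwheel '[{"delta_pos":[-0.3,-1,0],"dr":[0,0,0]},{"delta_pos":[-0.3,-1,0],"dr":[0,0,0]},{"delta_pos":[-0.3,-1,-0.4],"dr":[0,0,0]},{"delta_pos":[-0.3,-1,-0.5],"dr":[0,0,0]},{"delta_pos":[-0.3,-1,-0.5],"dr":[0,0,0]},{"delta_pos":[-0.27,-0.8,-0.5],"dr":[0,0,0]},{"delta_pos":[0,0,0],"dr":[0,0,0]}]' -0.3
python3 - <<'E'
from seg import *
f=snap('top','top5');g=snap('side','side5');p=np.array(get_state()['eef_pos']);print(p)
fs=[]
for cam,I,c in(('top',f,w2pix('top',[.55,.01,.05])[0]),('side',g,w2pix('side',[p])[0])):
    x,y=(c-40).astype(int);fs.append(cv2.resize(I[y:y+80,x:x+80],(400,400),interpolation=cv2.INTER_CUBIC))
cv2.imwrite('pics/c5.png',np.hstack(fs)[...,::-1])
h=hsv(f);H,S,V=[h[...,i].astype(int) for i in range(3)]
o=near(((H>8)&(H<22)&(S>150)&(V>110)).astype(np.uint8),(286,214),42);print('gasket',rect(plane('top',o,.088)))
E
```

```text
t: 12.95
eef_pos: [0.4475, -0.3529, 0.1162]
ee_rot: [3.14, 0.004, -0.697]
force: [-0.6, -0.1, -0.3]
width: 0.0568
gripper_force: 0.0
[ 0.44917722 -0.35187965  0.11816997]
gasket (array([555.5,  14. ]), array([185.1, 133.4]), -33.5)
```

View pics/c5.png

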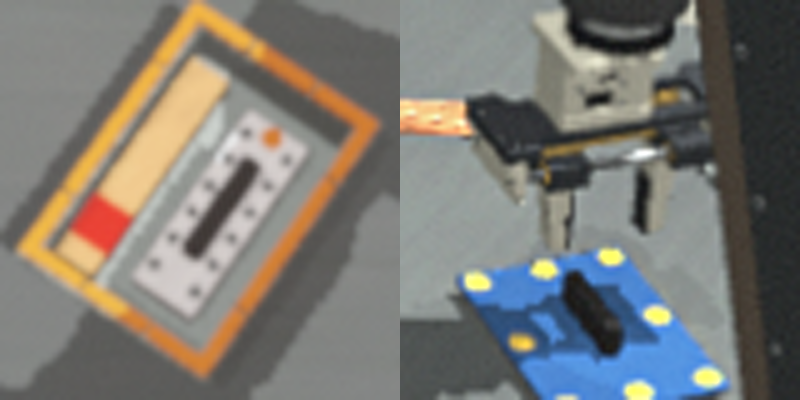

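```bash
python3 -m handwheel '[{"delta_pos":[0,-0.05,-0.9],"dr":[0,0,-0.2]},{"delta_pos":[0,0,-0.9],"dr":[0,0,0]},{"delta_pos":[0,0,-0.5],"dr":[0,0,0]},{"delta_pos":[0,0,-0.2],"dr":[0,0,0]},{"delta_pos":[0,0,-0.13],"dr":[0,0,0]},{"delta_pos":[0,0,0],"dr":[0,0,0]}]'
python3 -m handwheel '[{"delta_pos":[0,0,0],"dr":[0,0,0]},{"delta_pos":[0,0,0],"dr":[0,0,0]},{"delta_pos":[0,0,0],"dr":[0,0,0]},{"delta_pos":[0,0,0],"dr":[0,0,0]},{"delta_pos":[0,0,0],"dr":[0,0,0]},{"delta_pos":[0,0,0],"dr":[0,0,0]},{"delta_pos":[0,0,0],"dr":[0,0,0]}]' 1 35
```

```text
t: 13.65
eef_pos: [0.4499, -0.3532, 0.0403]
ee_rot: [-3.141, -0.001, -0.698]
force: [-0.3, -0.3, -0.3]
width: 0.0568
gripper_force: 0.0
t: 14.35
eef_pos: [0.4493, -0.3535, 0.0399]
ee_rot: [-3.142, -0.0, -0.699]
force: [0.4, 0.5, 0.3]
width: 0.0137
gripper_force: 35.0
```

```bash
python3 -m handwheel '[{"delta_pos":[0,0,0.5],"dr":[0,0,0]},{"delta_pos":[0,0,0.9],"dr":[0,0,0]},{"delta_pos":[0,0,0.9],"dr":[0,0,0]},{"delta_pos":[0,0,0.9],"dr":[0,0,0]},{"delta_pos":[0.1,0.4,0.6],"dr":[0,0,0]},{"delta_pos":[0.27,0.8,0.3],"dr":[0,0,0.5]},{"delta_pos":[0.27,0.8,0],"dr":[0,0,0.5]},{"delta_pos":[0.27,0.8,0],"dr":[0,0,0.5]},{"delta_pos":[0.27,0.8,0],"dr":[0,0,0.5]},{"delta_pos":[0.27,0.8,0],"dr":[0,0,0.5]}]'
python3 -m handwheel '[{"delta_pos":[0.2,0.8,0],"dr":[0,0,0.5]},{"delta_pos":[0.2,0.8,0],"dr":[0,0,0.5]},{"delta_pos":[0.2,0.8,0],"dr":[0,0,0.5]},{"delta_pos":[0.2,0.8,0],"dr":[0,0,0.5]},{"delta_pos":[0.2,0.8,0],"dr":[0,0,0.5]},{"delta_pos":[0.2,0.8,0],"dr":[0,0,0.5]},{"delta_pos":[0.2,0.8,0],"dr":[0,0,0.5]},{"delta_pos":[0.2,0.8,0],"dr":[0,0,0.5]},{"delta_pos":[0.2,0.8,0],"dr":[0,0,0]},{"delta_pos":[0,0,0],"dr":[0,0,0]}]'
python3 - <<'E'
from seg import *
p=np.array(get_state()['eef_pos']);print(p);fs=[]
for cam in('top','side'):
    f=snap(cam,cam+'6');c=w2pix(cam,[p])[0].astype(int)
    x,y=c[0]-40,c[1]-40;fs.append(cv2.resize(f[y:y+80,x:x+80],(400,400),interpolation=cv2.INTER_CUBIC))
    h=hsv(f);H,S,V=[h[...,i].astype(int) for i in range(3)]
    y=near(((H>22)&(H<36)&(S>90)&(V>100)).astype(np.uint8),c,45)
    n,l,st,ce=cv2.connectedComponentsWithStats(y)
    P=np.array([pix2w(cam,ce[i],p[2]-.024)[:2] for i in range(1,n) if st[i,4]>4]);print(cam,np.round(P*1000).tolist())
    b=np.radians(-33.5);print('tool frame',np.round((P-p[:2])@np.array([[np.cos(b),-np.sin(b)],[np.sin(b),np.cos(b)]])*1000,1).tolist())
cv2.imwrite('pics/c6.png',np.hstack(fs)[...,::-1])
E
```

```text
t: 15.35
eef_pos: [0.4921, -0.2203, 0.1619]
ee_rot: [3.141, 0.002, -0.656]
force: [0.2, 0.1, -4.5]
width: 0.014
gripper_force: 35.0
t: 16.35
eef_pos: [0.5469, -0.0033, 0.162]
ee_rot: [3.141, 0.001, -0.584]
force: [-1.3, -0.5, -4.0]
width: 0.0137
gripper_force: 35.0
[ 0.54688972 -0.00326788  0.16198036]
top [[584.0, -95.0], [521.0, -53.0], [508.0, 87.0], [477.0, 42.0], [447.0, -5.0]]
tool frame [[81.9, -55.8], [5.5, -56.0], [-82.5, 53.8], [-82.7, -1.0], [-82.2, -56.0]]
side [[643.0, 2.0], [513.0, -45.0], [574.0, 46.0], [446.0, -0.0], [475.0, 45.0], [505.0, 91.0]]
tool frame [[77.4, 57.2], [-5.3, -53.8], [-4.2, 56.2], [-85.8, -53.2], [-86.8, 0.8], [-87.0, 55.8]]
```

View pics/c6.png

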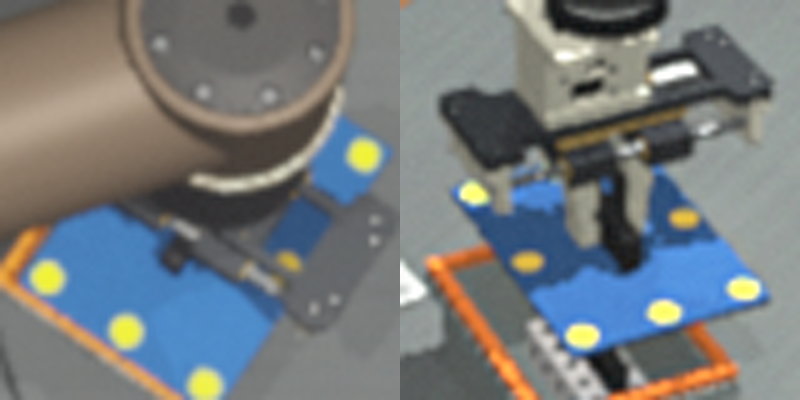

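```bash
python3 -m handwheel '[{"delta_pos":[0.29,0.58,0],"dr":[0,0,0]},{"delta_pos":[0,0,-0.5],"dr":[0,0,0]},{"delta_pos":[0,0,-0.4],"dr":[0,0,0]},{"delta_pos":[0,0,-0.25],"dr":[0,0,0]},{"delta_pos":[0,0,-0.15],"dr":[0,0,0]},{"delta_pos":[0,0,0],"dr":[0,0,0]}]'
python3 -m handwheel '[{"delta_pos":[0,0,-0.03],"dr":[0,0,0]},{"delta_pos":[0,0,0],"dr":[0,0,0]}]'
```

```text
t: 17.05
eef_pos: [0.5549, 0.0115, 0.123]
ee_rot: [3.14, 0.001, -0.586]
force: [0.1, 0.7, -3.4]
width: 0.0138
gripper_force: 35.0
t: 17.25
eef_pos: [0.5557, 0.0119, 0.1233]
ee_rot: [-3.141, -0.0, -0.586]
force: [-0.3, 0.3, -3.7]
width: 0.0131
gripper_force: 35.0
```

```bash
python3 -m handwheel '[{"delta_pos":[0,0.07,-0.06],"dr":[0,0,0]},{"delta_pos":[0,0,-0.05],"dr":[0,0,0]},{"delta_pos":[0,0,0],"dr":[0,0,0]}]'
python3 -m handwheel '[{"delta_pos":[0,0,-0.04],"dr":[0,0,0]},{"delta_pos":[0,0,0],"dr":[0,0,0]}]'
```

```text
t: 17.55
eef_pos: [0.5553, 0.0141, 0.1194]
ee_rot: [3.141, 0.0, -0.586]
force: [0.1, -0.6, -3.2]
width: 0.0138
gripper_force: 35.0
t: 17.75
eef_pos: [0.5553, 0.014, 0.1182]
ee_rot: [3.141, 0.0, -0.586]
force: [0.7, -0.5, -4.7]
width: 0.0137
gripper_force: 35.0
```

```bash
python3 -m handwheel '[{"delta_pos":[0,0,-0.03],"dr":[0,0,0]},{"delta_pos":[0,0,0],"dr":[0,0,0]}]'
python3 -m handwheel '[{"delta_pos":[0,0,-0.02],"dr":[0,0,0]},{"delta_pos":[0,0,0],"dr":[0,0,0]}]'
```

```text
t: 17.95
eef_pos: [0.5555, 0.014, 0.1176]
ee_rot: [-3.142, -0.0, -0.586]
force: [-0.5, 0.2, -3.1]
width: 0.0139
gripper_force: 35.0
t: 18.15
eef_pos: [0.5555, 0.014, 0.1175]
ee_rot: [-3.141, -0.0, -0.586]
force: [-4.1, 0.0, 4.2]
width: 0.0134
gripper_force: 35.0
```

```bash
python3 -m handwheel '[{"delta_pos":[0,0,0],"dr":[0,0,0]},{"delta_pos":[0,0,0],"dr":[0,0,0]},{"delta_pos":[0,0,0],"dr":[0,0,0]},{"delta_pos":[0,0,0.3],"dr":[0,0,0]},{"delta_pos":[0,0,0.7],"dr":[0,0,0]},{"delta_pos":[0,0,0.2],"dr":[0,0,0]}]' 0.1
python3 -m handwheel '[{"delta_pos":[0.5,0.76,0],"dr":[0,0,0]},{"delta_pos":[0.51,0.77,0],"dr":[0,0,0]},{"delta_pos":[0,0,-0.4],"dr":[0,0,0]},{"delta_pos":[0,0,-0.5],"dr":[0,0,0]},{"delta_pos":[0,0,-0.15],"dr":[0,0,0]},{"delta_pos":[0,0,0],"dr":[0,0,0]},{"delta_pos":[0,0,0],"dr":[0,0,0]}]' 1 20
```

```text
t: 18.75
eef_pos: [0.5567, 0.0143, 0.1553]
ee_rot: [-3.139, -0.002, -0.585]
force: [1.0, -0.1, 0.0]
width: 0.0391
gripper_force: 0.0
t: 19.45
eef_pos: [0.5859, 0.0597, 0.1218]
ee_rot: [-3.141, -0.0, -0.586]
force: [-0.1, 0.6, -0.2]
width: 0.0009
gripper_force: 0.0
```

```bash
python3 -m handwheel '[{"delta_pos":[0,0,-0.25],"dr":[0,0,0]},{"delta_pos":[0,0,-0.07],"dr":[0,0,0]},{"delta_pos":[0,0,-0.07],"dr":[0,0,0]},{"delta_pos":[0,0,0],"dr":[0,0,0]}]'
python3 -m handwheel '[{"delta_pos":[0,0,-0.06],"dr":[0,0,0]},{"delta_pos":[0,0,0],"dr":[0,0,0]}]'
```

```text
t: 19.85
eef_pos: [0.5863, 0.0601, 0.1121]
ee_rot: [-3.14, -0.002, -0.585]
force: [-6.2, 0.6, 17.2]
width: 0.0006
gripper_force: 8.9
t: 20.05
eef_pos: [0.5865, 0.0601, 0.1109]
ee_rot: [-3.14, -0.002, -0.585]
force: [-7.6, 1.9, 21.3]
width: 0.0002
gripper_force: 10.8
```

```bash
python3 -m handwheel '[{"delta_pos":[0,0,0.9],"dr":[0,0,0]},{"delta_pos":[0.76,-0.5,0],"dr":[0,0,0]},{"delta_pos":[0.76,-0.5,0],"dr":[0,0,0]},{"delta_pos":[0.75,-0.5,0],"dr":[0,0,0]},{"delta_pos":[0,0,-0.6],"dr":[0,0,0]},{"delta_pos":[0,0,-0.2],"dr":[0,0,0]},{"delta_pos":[0,0,-0.07],"dr":[0,0,0]},{"delta_pos":[0,0,0],"dr":[0,0,0]}]'
python3 -m handwheel '[{"delta_pos":[0,0,-0.06],"dr":[0,0,0]},{"delta_pos":[0,0,-0.03],"dr":[0,0,0]}]'
```

```text
t: 20.85
eef_pos: [0.6541, 0.0143, 0.1101]
ee_rot: [3.141, -0.002, -0.585]
force: [0.2, -4.3, 6.0]
width: 0.0001
gripper_force: 2.5
t: 21.05
eef_pos: [0.6543, 0.0142, 0.109]
ee_rot: [3.142, -0.003, -0.584]
force: [-4.8, -3.0, 19.2]
width: 0.0003
gripper_force: 9.3
```

```bash
python3 -m handwheel '[{"delta_pos":[0,0,-0.03],"dr":[0,0,0]},{"delta_pos":[0,0,0],"dr":[0,0,0]}]'
python3 -m handwheel '[{"delta_pos":[0,0,-0.03],"dr":[0,0,0]},{"delta_pos":[0,0,0],"dr":[0,0,0]}]'
python3 -m handwheel '[{"delta_pos":[0,0,-0.03],"dr":[0,0,0]},{"delta_pos":[0,0,0],"dr":[0,0,0]}]'
```

```text
t: 21.25
eef_pos: [0.6543, 0.0143, 0.1084]
ee_rot: [-3.141, -0.003, -0.584]
force: [-4.2, -3.2, 18.1]
width: 0.0005
gripper_force: 8.4
t: 21.45
eef_pos: [0.6545, 0.0143, 0.1077]
ee_rot: [-3.141, -0.003, -0.584]
force: [-4.4, -3.8, 17.7]
width: 0.0005
gripper_force: 8.8
t: 21.65
eef_pos: [0.6545, 0.0143, 0.107]
ee_rot: [-3.141, -0.003, -0.584]
force: [-4.3, -2.9, 19.9]
width: 0.0006
gripper_force: 9.4
```

```bash
python3 -m handwheel '[{"delta_pos":[0,0,-0.04],"dr":[0,0,0]},{"delta_pos":[0,0,0],"dr":[0,0,0]}]'
python3 -m handwheel '[{"delta_pos":[0,0,-0.04],"dr":[0,0,0]},{"delta_pos":[0,0,0],"dr":[0,0,0]}]'
```

```text
t: 21.85
eef_pos: [0.6545, 0.0142, 0.1064]
ee_rot: [-3.141, -0.004, -0.584]
force: [-6.3, -3.3, 23.2]
width: 0.0008
gripper_force: 11.4
t: 22.05
eef_pos: [0.6545, 0.0142, 0.1061]
ee_rot: [-3.141, -0.004, -0.584]
force: [-8.7, -2.6, 30.2]
width: 0.0003
gripper_force: 14.4
```

```bash
python3 -m handwheel '[{"delta_pos":[0,0,0.9],"dr":[0,0,0]},{"delta_pos":[-0.5,-0.76,0],"dr":[0,0,0]},{"delta_pos":[-0.51,-0.77,0],"dr":[0,0,0]},{"delta_pos":[0,0,-0.4],"dr":[0,0,0]},{"delta_pos":[0,0,-0.2],"dr":[0,0,0]},{"delta_pos":[0,0,-0.1],"dr":[0,0,0]},{"delta_pos":[0,0,-0.06],"dr":[0,0,0]},{"delta_pos":[0,0,0],"dr":[0,0,0]}]'
python3 -m handwheel '[{"delta_pos":[0,0,-0.06],"dr":[0,0,0]},{"delta_pos":[0,0,0],"dr":[0,0,0]}]'
```

```text
t: 22.85
eef_pos: [0.6228, -0.0313, 0.1067]
ee_rot: [3.139, 0.0, -0.584]
force: [-7.4, -3.4, 18.3]
width: 0.0003
gripper_force: 8.6
t: 23.05
eef_pos: [0.6228, -0.0314, 0.1059]
ee_rot: [3.139, -0.0, -0.584]
force: [-11.9, -3.1, 25.8]
width: 0.0007
gripper_force: 12.5
```

```bash
python3 -m handwheel '[{"delta_pos":[0,0,0.9],"dr":[0,0,0]},{"delta_pos":[-0.5,-0.76,0],"dr":[0,0,0]},{"delta_pos":[-0.51,-0.77,0],"dr":[0,0,0]},{"delta_pos":[0,0,-0.3],"dr":[0,0,0]},{"delta_pos":[0,0,-0.2],"dr":[0,0,0]},{"delta_pos":[0,0,-0.1],"dr":[0,0,0]},{"delta_pos":[0,0,-0.1],"dr":[0,0,0]},{"delta_pos":[0,0,0],"dr":[0,0,0]}]'
python3 -m handwheel '[{"delta_pos":[0,0,-0.1],"dr":[0,0,0]},{"delta_pos":[0,0,0],"dr":[0,0,0]}]'
```

```text
t: 23.85
eef_pos: [0.5934, -0.0763, 0.1086]
ee_rot: [3.141, 0.001, -0.585]
force: [0.4, 0.8, 0.4]
width: 0.0004
gripper_force: 0.0
t: 24.05
eef_pos: [0.5937, -0.0766, 0.1066]
ee_rot: [-3.141, -0.001, -0.585]
force: [0.2, 1.1, 2.0]
width: 0.0004
gripper_force: 0.9
```

```bash
python3 -m handwheel '[{"delta_pos":[0,0,-0.05],"dr":[0,0,0]},{"delta_pos":[0,0,0],"dr":[0,0,0]}]'
python3 -m handwheel '[{"delta_pos":[0,0,-0.04],"dr":[0,0,0]},{"delta_pos":[0,0,0],"dr":[0,0,0]}]'
```

```text
t: 24.25
eef_pos: [0.5938, -0.0766, 0.1062]
ee_rot: [-3.141, -0.001, -0.585]
force: [-2.2, 1.9, 10.2]
width: 0.0002
gripper_force: 4.6
t: 24.45
eef_pos: [0.5938, -0.0766, 0.106]
ee_rot: [-3.141, -0.002, -0.585]
force: [-7.1, 2.8, 16.6]
width: 0.0005
gripper_force: 8.6
```

```bash
python3 -m handwheel '[{"delta_pos":[0,0,-0.03],"dr":[0,0,0]},{"delta_pos":[0,0,0],"dr":[0,0,0]}]'
python3 -m handwheel '[{"delta_pos":[0,0,0.9],"dr":[0,0,0]},{"delta_pos":[-0.76,0.5,0],"dr":[0,0,0]},{"delta_pos":[-0.76,0.5,0],"dr":[0,0,0]},{"delta_pos":[-0.76,0.51,0],"dr":[0,0,0]},{"delta_pos":[0,0,-0.35],"dr":[0,0,0]},{"delta_pos":[0,0,-0.2],"dr":[0,0,0]},{"delta_pos":[0,0,-0.1],"dr":[0,0,0]},{"delta_pos":[0,0,-0.06],"dr":[0,0,0]},{"delta_pos":[0,0,0],"dr":[0,0,0]}]'
python3 -m handwheel '[{"delta_pos":[0,0,-0.06],"dr":[0,0,0]},{"delta_pos":[0,0,0],"dr":[0,0,0]}]'
```

```text
t: 24.65
eef_pos: [0.5938, -0.0766, 0.1058]
ee_rot: [-3.14, -0.002, -0.585]
force: [-8.4, 4.1, 23.7]
width: 0.0005
gripper_force: 11.6
t: 25.55
eef_pos: [0.525, -0.0319, 0.1087]
ee_rot: [3.141, 0.001, -0.586]
force: [-4.2, 2.5, 8.7]
width: 0.0003
gripper_force: 4.3
t: 25.75
eef_pos: [0.5249, -0.0319, 0.1074]
ee_rot: [3.141, 0.001, -0.586]
force: [-7.4, 2.8, 15.1]
width: 0.0004
gripper_force: 7.6
```

```bash
python3 -m handwheel '[{"delta_pos":[0,0,-0.05],"dr":[0,0,0]},{"delta_pos":[0,0,0],"dr":[0,0,0]}]'
python3 -m handwheel '[{"delta_pos":[0,0,-0.04],"dr":[0,0,0]},{"delta_pos":[0,0,0],"dr":[0,0,0]}]'
```

```text
t: 25.95
eef_pos: [0.5249, -0.0319, 0.1066]
ee_rot: [3.141, 0.0, -0.586]
force: [-9.8, 4.2, 22.6]
width: 0.0005
gripper_force: 11.1
t: 26.15
eef_pos: [0.5249, -0.0319, 0.1059]
ee_rot: [3.141, 0.0, -0.586]
force: [-12.5, 4.0, 26.7]
width: 0.0011
gripper_force: 13.8
```

```bash
python3 -m handwheel '[{"delta_pos":[0,0,0.9],"dr":[0,0,0]},{"delta_pos":[-0.76,0.5,0],"dr":[0,0,0]},{"delta_pos":[-0.76,0.5,0],"dr":[0,0,0]},{"delta_pos":[-0.76,0.51,0],"dr":[0,0,0]},{"delta_pos":[0,0,-0.35],"dr":[0,0,0]},{"delta_pos":[0,0,-0.2],"dr":[0,0,0]},{"delta_pos":[0,0,-0.1],"dr":[0,0,0]},{"delta_pos":[0,0,-0.06],"dr":[0,0,0]},{"delta_pos":[0,0,0],"dr":[0,0,0]}]'
python3 -m handwheel '[{"delta_pos":[0,0,-0.06],"dr":[0,0,0]},{"delta_pos":[0,0,0],"dr":[0,0,0]}]'
python3 -m handwheel '[{"delta_pos":[0,0,-0.04],"dr":[0,0,0]},{"delta_pos":[0,0,0],"dr":[0,0,0]}]'
```

```text
t: 27.05
eef_pos: [0.4568, 0.0133, 0.1092]
ee_rot: [3.141, 0.0, -0.587]
force: [0.5, 0.2, 0.4]
width: 0.0006
gripper_force: 0.0
t: 27.25
eef_pos: [0.4567, 0.0136, 0.1078]
ee_rot: [-3.142, -0.0, -0.586]
force: [0.4, 0.4, 0.8]
width: 0.0005
gripper_force: 0.2
t: 27.45
eef_pos: [0.4567, 0.0137, 0.1068]
ee_rot: [-3.141, -0.0, -0.586]
force: [-0.3, -1.2, 1.5]
width: 0.0008
gripper_force: 0.7
```

```bash
python3 -m handwheel '[{"delta_pos":[0,0,-0.05],"dr":[0,0,0]},{"delta_pos":[0,0,0],"dr":[0,0,0]}]'
python3 -m handwheel '[{"delta_pos":[0,0,-0.05],"dr":[0,0,0]},{"delta_pos":[0,0,0],"dr":[0,0,0]}]'
python3 -m handwheel '[{"delta_pos":[0,0,-0.02],"dr":[0,0,0]},{"delta_pos":[0,0,0],"dr":[0,0,0]}]'
```

```text
t: 27.65
eef_pos: [0.4566, 0.0136, 0.1059]
ee_rot: [-3.141, -0.001, -0.585]
force: [-2.3, -2.3, 8.8]
width: 0.0005
gripper_force: 4.3
t: 27.85
eef_pos: [0.4567, 0.0137, 0.1054]
ee_rot: [-3.141, -0.001, -0.585]
force: [-6.7, -0.3, 21.5]
width: 0.0006
gripper_force: 11.0
t: 28.05
eef_pos: [0.4568, 0.0137, 0.1053]
ee_rot: [-3.141, -0.001, -0.585]
force: [-9.8, -0.2, 28.7]
width: 0.0004
gripper_force: 14.4
```

```bash
python3 -m handwheel '[{"delta_pos":[0,0,0.9],"dr":[0,0,0]},{"delta_pos":[0.5,0.76,0],"dr":[0,0,0]},{"delta_pos":[0.51,0.77,0],"dr":[0,0,0]},{"delta_pos":[0,0,-0.35],"dr":[0,0,0]},{"delta_pos":[0,0,-0.2],"dr":[0,0,0]},{"delta_pos":[0,0,-0.1],"dr":[0,0,0]},{"delta_pos":[0,0,-0.06],"dr":[0,0,0]},{"delta_pos":[0,0,0],"dr":[0,0,0]}]'
python3 -m handwheel '[{"delta_pos":[0,0,-0.06],"dr":[0,0,0]},{"delta_pos":[0,0,0],"dr":[0,0,0]}]'
python3 -m handwheel '[{"delta_pos":[0,0,-0.04],"dr":[0,0,0]},{"delta_pos":[0,0,0],"dr":[0,0,0]}]'
```

```text
t: 28.85
eef_pos: [0.4864, 0.0591, 0.1086]
ee_rot: [3.141, 0.0, -0.586]
force: [0.3, -0.2, -0.6]
width: 0.0006
gripper_force: 0.0
t: 29.05
eef_pos: [0.4867, 0.0595, 0.107]
ee_rot: [-3.141, -0.0, -0.586]
force: [-0.2, -0.2, 0.1]
width: 0.0005
gripper_force: 0.0
t: 29.25
eef_pos: [0.4868, 0.0596, 0.1063]
ee_rot: [-3.141, -0.0, -0.586]
force: [-1.9, -0.4, 5.6]
width: 0.0001
gripper_force: 2.4
```

```bash
python3 -m handwheel '[{"delta_pos":[0,0,-0.06],"dr":[0,0,0]},{"delta_pos":[0,0,0],"dr":[0,0,0]}]'
python3 -m handwheel '[{"delta_pos":[0,0,-0.03],"dr":[0,0,0]},{"delta_pos":[0,0,0],"dr":[0,0,0]}]'
```

```text
t: 29.45
eef_pos: [0.4868, 0.0596, 0.1052]
ee_rot: [-3.141, -0.001, -0.585]
force: [-5.9, 0.6, 13.8]
width: 0.0003
gripper_force: 7.2
t: 29.65
eef_pos: [0.4869, 0.0596, 0.1052]
ee_rot: [-3.141, -0.001, -0.585]
force: [-9.9, 0.2, 24.0]
width: 0.0005
gripper_force: 12.0
```

Home. Now D3 (+30.4,+45.9).

```bash
python3 -m handwheel '[{"delta_pos":[0,0,0.9],"dr":[0,0,0]},{"delta_pos":[0.5,0.76,0],"dr":[0,0,0]},{"delta_pos":[0.51,0.77,0],"dr":[0,0,0]},{"delta_pos":[0,0,-0.35],"dr":[0,0,0]},{"delta_pos":[0,0,-0.2],"dr":[0,0,0]},{"delta_pos":[0,0,-0.13],"dr":[0,0,0]},{"delta_pos":[0,0,-0.1],"dr":[0,0,0]},{"delta_pos":[0,0,0],"dr":[0,0,0]}]'
python3 -m handwheel '[{"delta_pos":[0,0,-0.06],"dr":[0,0,0]},{"delta_pos":[0,0,0],"dr":[0,0,0]}]'
python3 -m handwheel '[{"delta_pos":[0,0,-0.05],"dr":[0,0,0]},{"delta_pos":[0,0,0],"dr":[0,0,0]}]'
```

```text
t: 30.45
eef_pos: [0.5165, 0.1049, 0.1063]
ee_rot: [3.141, 0.0, -0.586]
force: [-0.3, -0.8, 0.4]
width: 0.0001
gripper_force: 0.0
t: 30.65
eef_pos: [0.5171, 0.1053, 0.1054]
ee_rot: [-3.141, -0.0, -0.586]
force: [-1.3, -0.7, 2.5]
width: 0.0002
gripper_force: 1.4
t: 30.85
eef_pos: [0.5172, 0.1053, 0.1052]
ee_rot: [-3.141, -0.001, -0.585]
force: [-6.6, -1.8, 17.6]
width: 0.0004
gripper_force: 8.9
```

```bash
python3 -m handwheel '[{"delta_pos":[0,0,-0.02],"dr":[0,0,0]},{"delta_pos":[0,0,0],"dr":[0,0,0]},{"delta_pos":[0,0,0.9],"dr":[0,0,0]},{"delta_pos":[0.76,-0.5,0],"dr":[0,0,0]},{"delta_pos":[0.76,-0.5,0],"dr":[0,0,0]},{"delta_pos":[0.76,-0.51,0],"dr":[0,0,0]},{"delta_pos":[0,0,-0.5],"dr":[0,0,0]},{"delta_pos":[0,0,-0.2],"dr":[0,0,0]},{"delta_pos":[0,0,-0.06],"dr":[0,0,0]},{"delta_pos":[0,0,0],"dr":[0,0,0]}]'
python3 -m handwheel '[{"delta_pos":[0,0,-0.06],"dr":[0,0,0]},{"delta_pos":[0,0,0],"dr":[0,0,0]}]'
python3 -m handwheel '[{"delta_pos":[0,0,-0.04],"dr":[0,0,0]},{"delta_pos":[0,0,0],"dr":[0,0,0]}]'
```

```text
t: 31.85
eef_pos: [0.585, 0.0604, 0.1069]
ee_rot: [3.141, 0.0, -0.585]
force: [0.3, -0.1, 0.2]
width: 0.0004
gripper_force: 0.0
t: 32.05
eef_pos: [0.5854, 0.0606, 0.1055]
ee_rot: [-3.141, -0.0, -0.585]
force: [-0.4, -0.0, -0.2]
width: 0.0003
gripper_force: 0.0
t: 32.25
eef_pos: [0.5855, 0.0606, 0.1053]
ee_rot: [-3.141, -0.001, -0.585]
force: [-3.6, 1.1, 8.6]
width: 0.0003
gripper_force: 4.4
```

```bash
python3 -m handwheel '[{"delta_pos":[0,0,-0.05],"dr":[0,0,0]},{"delta_pos":[0,0,0],"dr":[0,0,0]}]'
python3 -m handwheel '[{"delta_pos":[0,0,0.9],"dr":[0,0,0]},{"delta_pos":[0.76,-0.5,0],"dr":[0,0,0]},{"delta_pos":[0.76,-0.5,0],"dr":[0,0,0]},{"delta_pos":[0.76,-0.51,0],"dr":[0,0,0]},{"delta_pos":[0,0,-0.5],"dr":[0,0,0]},{"delta_pos":[0,0,-0.2],"dr":[0,0,0]},{"delta_pos":[0,0,-0.06],"dr":[0,0,0]},{"delta_pos":[0,0,0],"dr":[0,0,0]}]'
python3 -m handwheel '[{"delta_pos":[0,0,-0.06],"dr":[0,0,0]},{"delta_pos":[0,0,0],"dr":[0,0,0]}]'
python3 -m handwheel '[{"delta_pos":[0,0,-0.05],"dr":[0,0,0]},{"delta_pos":[0,0,0],"dr":[0,0,0]}]'
```

```text
t: 32.45
eef_pos: [0.5856, 0.0605, 0.1052]
ee_rot: [-3.14, -0.001, -0.585]
force: [-8.2, 0.7, 19.8]
width: 0.0006
gripper_force: 10.1
t: 33.25
eef_pos: [0.6534, 0.0152, 0.1067]
ee_rot: [3.141, 0.0, -0.585]
force: [0.5, -0.8, 0.0]
width: 0.0005
gripper_force: 0.0
t: 33.45
eef_pos: [0.654, 0.0153, 0.1055]
ee_rot: [-3.141, -0.001, -0.585]
force: [-0.4, 0.7, -1.2]
width: 0.0007
gripper_force: 0.0
t: 33.65
eef_pos: [0.6541, 0.0153, 0.1053]
ee_rot: [-3.141, -0.001, -0.585]
force: [-3.8, 1.7, 10.5]
width: 0.0008
gripper_force: 5.3
```

```bash
python3 -m handwheel '[{"delta_pos":[0,0,-0.05],"dr":[0,0,0]},{"delta_pos":[0,0,0],"dr":[0,0,0]}]'
python3 -m handwheel '[{"delta_pos":[0,0,0.9],"dr":[0,0,0]},{"delta_pos":[-0.5,-0.76,0],"dr":[0,0,0]},{"delta_pos":[-0.51,-0.77,0],"dr":[0,0,0]},{"delta_pos":[0,0,-0.5],"dr":[0,0,0]},{"delta_pos":[0,0,-0.2],"dr":[0,0,0]},{"delta_pos":[0,0,-0.1],"dr":[0,0,0]},{"delta_pos":[0,0,-0.05],"dr":[0,0,0]},{"delta_pos":[0,0,0],"dr":[0,0,0]}]'
python3 -m handwheel '[{"delta_pos":[0,0,-0.04],"dr":[0,0,0]},{"delta_pos":[0,0,0],"dr":[0,0,0]}]'
```

```text
t: 33.85
eef_pos: [0.6541, 0.0153, 0.1053]
ee_rot: [-3.14, -0.002, -0.584]
force: [-7.9, 1.4, 19.7]
width: 0.0007
gripper_force: 9.9
t: 34.65
eef_pos: [0.6231, -0.0311, 0.1053]
ee_rot: [3.14, 0.0, -0.584]
force: [-7.3, -0.3, 16.4]
width: 0.0005
gripper_force: 7.9
t: 34.85
eef_pos: [0.6232, -0.0311, 0.1052]
ee_rot: [3.14, -0.0, -0.584]
force: [-11.9, -1.0, 23.8]
width: 0.0007
gripper_force: 12.0
```

```bash
python3 -m handwheel '[{"delta_pos":[0,0,0.9],"dr":[0,0,0]},{"delta_pos":[-0.5,-0.76,0],"dr":[0,0,0]},{"delta_pos":[-0.51,-0.77,0],"dr":[0,0,0]},{"delta_pos":[0,0,-0.4],"dr":[0,0,0]},{"delta_pos":[0,0,-0.25],"dr":[0,0,0]},{"delta_pos":[0,0,-0.15],"dr":[0,0,0]},{"delta_pos":[0,0,-0.05],"dr":[0,0,0]},{"delta_pos":[0,0,0],"dr":[0,0,0]}]'
python3 -m handwheel '[{"delta_pos":[0,0,-0.04],"dr":[0,0,0]},{"delta_pos":[0,0,0],"dr":[0,0,0]}]'
```

```text
t: 35.65
eef_pos: [0.5933, -0.0764, 0.1052]
ee_rot: [3.14, -0.0, -0.584]
force: [-7.0, 1.3, 17.7]
width: 0.0007
gripper_force: 9.1
t: 35.85
eef_pos: [0.5934, -0.0765, 0.1052]
ee_rot: [3.14, -0.001, -0.584]
force: [-11.6, 0.8, 27.3]
width: 0.0005
gripper_force: 13.5
```

```bash
python3 -m handwheel '[{"delta_pos":[0,0,0.9],"dr":[0,0,0]},{"delta_pos":[-0.76,0.5,0],"dr":[0,0,0]},{"delta_pos":[-0.76,0.5,0],"dr":[0,0,0]},{"delta_pos":[-0.76,0.51,0],"dr":[0,0,0]},{"delta_pos":[0,0,-0.4],"dr":[0,0,0]},{"delta_pos":[0,0,-0.25],"dr":[0,0,0]},{"delta_pos":[0,0,-0.15],"dr":[0,0,0]},{"delta_pos":[0,0,-0.05],"dr":[0,0,0]},{"delta_pos":[0,0,0],"dr":[0,0,0]}]'
python3 -m handwheel '[{"delta_pos":[0,0,-0.03],"dr":[0,0,0]},{"delta_pos":[0,0,0],"dr":[0,0,0]}]'
python3 -m handwheel '[{"delta_pos":[0,0,0.9],"dr":[0,0,0]},{"delta_pos":[-0.76,0.5,0],"dr":[0,0,0]},{"delta_pos":[-0.76,0.5,0],"dr":[0,0,0]},{"delta_pos":[-0.76,0.51,0],"dr":[0,0,0]},{"delta_pos":[0,0,-0.4],"dr":[0,0,0]},{"delta_pos":[0,0,-0.25],"dr":[0,0,0]},{"delta_pos":[0,0,-0.15],"dr":[0,0,0]},{"delta_pos":[0,0,0],"dr":[0,0,0]}]'
python3 -m handwheel '[{"delta_pos":[0,0,-0.06],"dr":[0,0,0]},{"delta_pos":[0,0,0],"dr":[0,0,0]}]'
```

```text
t: 36.75
eef_pos: [0.5253, -0.0313, 0.1052]
ee_rot: [3.141, 0.0, -0.585]
force: [-11.0, 6.0, 21.7]
width: 0.0007
gripper_force: 11.3
t: 36.95
eef_pos: [0.5253, -0.0313, 0.1051]
ee_rot: [3.141, 0.0, -0.585]
force: [-14.2, 7.1, 31.7]
width: 0.0006
gripper_force: 15.5
t: 37.75
eef_pos: [0.457, 0.0135, 0.1056]
ee_rot: [3.14, 0.0, -0.586]
force: [-0.8, 0.1, 0.7]
width: 0.0004
gripper_force: 0.0
t: 37.95
eef_pos: [0.4572, 0.0135, 0.1052]
ee_rot: [3.141, -0.0, -0.586]
force: [-6.1, 1.6, 18.2]
width: 0.0004
gripper_force: 8.6
```

```bash
python3 -m handwheel '[{"delta_pos":[0,0,1],"dr":[0,0,0]},{"delta_pos":[0,0,1],"dr":[0,0,0]},{"delta_pos":[0,0,1],"dr":[0,0,0]},{"delta_pos":[0.3,-1,1],"dr":[0,0,0]},{"delta_pos":[0.2,-1,0],"dr":[0,0,0]},{"delta_pos":[0,-1,0],"dr":[0,0,0]},{"delta_pos":[0,-1,0],"dr":[0,0,0]},{"delta_pos":[0,-1,0],"dr":[0,0,0]},{"delta_pos":[0,-1,0],"dr":[0,0,0]},{"delta_pos":[0,-1,0],"dr":[0,0,0]}]'
python3 -m handwheel '[{"delta_pos":[0,-1,0],"dr":[0,0,0]},{"delta_pos":[0,-1,0],"dr":[0,0,0]},{"delta_pos":[0,-1,0],"dr":[0,0,0]},{"delta_pos":[0,-1,0],"dr":[0,0,0]},{"delta_pos":[0,0,0],"dr":[0,0,0]}]'
python3 - <<'E'
from seg import *
fs=[]
for cam in('top','side'):
    f=snap(cam,cam+'9');c=w2pix(cam,[.5555,.014,.086])[0]
    x,y=(c-40).astype(int);fs.append(cv2.resize(f[y:y+80,x:x+80],(400,400),interpolation=cv2.INTER_CUBIC))
    h=hsv(f);H,S,V=[h[...,i].astype(int) for i in range(3)]
    m=near(((H>22)&(H<36)&(S>90)&(V>100)).astype(np.uint8),c,45)
    n,l,st,ce=cv2.connectedComponentsWithStats(m)
    P=np.array([pix2w(cam,ce[i],.086)[:2] for i in range(1,n) if st[i,4]>4]);print(cam,rect(P))
cv2.imwrite('pics/c9.png',np.hstack(fs)[...,::-1])
E
```

```text
t: 38.95
eef_pos: [0.4716, -0.1982, 0.2239]
ee_rot: [3.141, 0.0, -0.587]
force: [-0.2, 1.0, -0.8]
width: 0.0004
gripper_force: 0.0
t: 39.45
eef_pos: [0.4713, -0.3197, 0.2232]
ee_rot: [3.14, 0.001, -0.589]
force: [-0.1, 0.4, -0.0]
width: 0.0002
gripper_force: 0.0
top (array([554.8,  13.3]), array([164. , 109.6]), -33.3)
side (array([552.7,  18.3]), array([165. , 110.2]), -33.4)
```

View pics/c9.png

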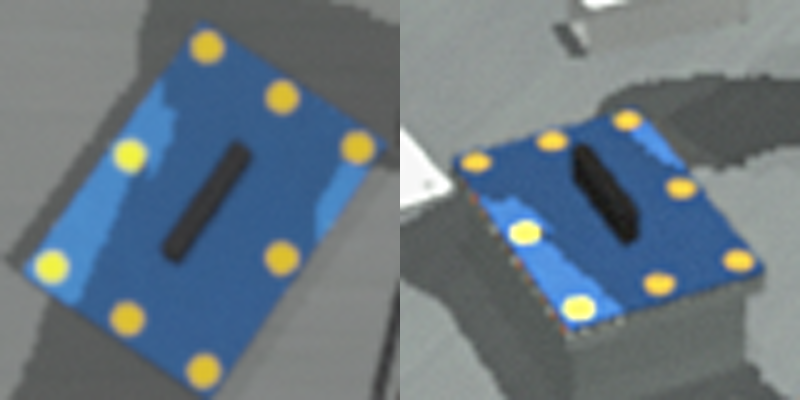

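The lid covers the rim evenly: the edge looks flush in both views, and all eight press points stopped at the same height (.105, the home height).

```bash
python3 -c "
from station import *
print(job_done())"
```

```text
the job is handed in; nothing more can be done
None
```

The job is handed in: the cartridge lies upright in the bay beside the carton, the lid is pressed home on all eight points (wrist readings peaked near 32 N vertical, about 35 N in total), and the gripper holds nothing; I did not check the bystanders in a final picture.

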